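# Find the binding pulley and hang the hold saddle on its bar

### The arm

A 6-joint arm with a two-finger parallel gripper is mounted at the origin on the work surface. World frame = base frame: x ahead of the robot, y to its left, z up, the work surface at z = 0. Lengths are in mm, angles in degrees, forces in N, time in s.
With the tool pointing down it reaches from about 350 to 875 mm from the base axis. Payload 15.5 kg.
Tool frame: the origin (TCP) lies between the finger pads; the fingertips stand 25 mm ahead of it and the grasp point (between the pads) lies 6 mm ahead of it; y points along the fingers, x is the direction in which the jaws open and shut, and the axes are right-handed (so a half turn about y gives the same grasp; the last joint's range is limited). The gripper opens to 85 mm and grips with 20 to 120 N. Pads are 22 mm wide; open, the fingers measure 114 mm over their backs; the gripper's body (76 mm by 85 mm) begins 54 mm behind the grasp point. The pads swing forward as they close: fully open they stand 13 mm farther back than shut.
Start: joints at [65.174, 28.281, 77.091, -0, 74.628, -5.472], TCP at [207.128, 589.682, 256.277] pointing down, gripper open.
Joint ranges: [-166.48, 166.48], [-47.26, 123.95], [12.59, 153.08], [-70.14, 250.14], [6.76, 159.57], [-176.63, 176.63]. Speed limits (degrees/s): [108.29, 108.29, 147.25, 172.46, 172.46, 172.46].

### API

Orientations are given as a 3x3 rotation matrix whose columns are the frame's x, y, z axes.
In Python, from cell import manip gives the robot as it stands.
- The arm moves only by the tool arm_command, never from a script. Its argument "commands" is a list of rows, each a list of 3 entries, a list of its own where there are three numbers: the opening, from 0 (shut) to 1 (fully open), then the shift along the tool's x, y, z in m, then the turn about the tool's y in degrees. In form: [[claw, [dx, dy, dz], spin], ...]. A call has 1 to 10 rows; each row shifts and turns the commanded pose from where the row before left it, along the tool's axes as they then stand; what a row does not reach is not made up. A row lasts 1/10 s, in which the tool goes at most 50 mm and 8.59 degrees, less where a joint would pass 70% of its speed; a pose out of reach is approached as far as the arm can. A call is refused whole if a number of a shift passes 0.05 or a number of a turn 8.59, either way. A call with a gripper value outside its range is refused whole. The fingers move at their own pace and stop on an object; the grip force is fixed at half the most. Time passes only in rows, so rows that do not move let the fingers close. It gives the time, the measured TCP pose, the force and the opening at its end, in the units of the state.
- manip.get_state(): the state, without advancing time (a new reading comes with each control period).
- manip.snapshot(name): name is "side" or "top" or "wrist"; returns a dict with "pixels" (400x640x3 uint8, red, green, blue), "range_z" (400x640 float32, mm along the optical axis (not along the pixel's ray), 0 where there is no reading), "mtx" (3x3 intrinsics, pixels), "origin" and "orientation" of the camera in the world; the wrist camera has in their place "T_tool_cam" (4x4, takes a point from camera to tool coordinates, whose origin is the TCP and whose axes are the tool frame's). Camera axes: x right, y down, z forward; pixel columns grow to the right and rows downward; lengths in mm; the calibration is good to about 2 mm. A picture is of the moment at which its call begins: read the wrist's pose just before it.
- manip.finish_job(): hands the job in, once; it reports no verdict.
Trained networks look in a picture, given as the dict that the camera call returned (one of the last four; its "shot" number tells which), for a name from the list of things; names that differ only in an ending like _2 or _b are one class to them, and where a whole thing is asked for, a point or a joint stands for the part that bears it (a point fixed in the world has none). Each returns a list of dicts, best first, with "p" (0 to 1); they miss things now and then, are a little off and sometimes report something else, mostly with a low value. They report only what shows in the picture. A call takes as long as a camera call. They do not tell look-alikes from the thing itself.
- manip.look_for(label, picture): "bbox" ([left, top, right, bottom] in pixels, round what is visible of it).
- manip.outline_of(label, picture): "mask" (400x640 bool, what is visible of it) and "bbox" ([left, top, right, bottom] in pixels, round what is visible of it).
- manip.landmark_of(label, picture): "position" ([column, row] in pixels: a listed point, or the origin of a listed thing).
The state is a dict: "clock": time; "q": joint angles; "joint_vel": joint speeds; "effort": joint torques, N m; "eef_pos": TCP position; "eef_rot": TCP orientation; "contact_force": force on the tool from outside, world axes, zero at the start; "torque": the same for the moment, N m; "gripper_width": finger opening in mm.
Only numpy, scipy, OpenCV 4.12 (cv2) and the standard library are available. Lean on these libraries where they do the work, as an engineer would, in place of code of your own. Each camera call takes 0.05 s, during which the arm holds its last target.

### The job

One of the two bearing stands has a pulley that binds: push each brass pulley round by its pin to find out which (the sound one should spin through at least half a turn, the binding one need only be moved about an eighth of a turn). Then hang the bent aluminium saddle astride the bar of the stand that binds, ridge along the bar, fully seated between the posts and clear of the dial gauge. Lower it on rather than dropping it, do not touch the dial gauges, and leave everything else on the bench where it is.

Things in the scene. Friction and masses are not known exactly. Their poses are not given: they have to be found in the camera images.
- unit_a: One of two fixed bearing stands that look alike; which one binds is unknown until the pulleys are turned. Black box, grey top 136 x 146 mm, 60 mm high; brass disc pulley 90 mm dia on a vertical axis, top 78-80 mm high; behind it a level steel bar. Origin on the bench under the pulley's axis; x towards the bar, y along it, z up. Base plate 12 mm thick, x -76 to 130, y +-88 mm.
- bar_a (a point): Middle of that stand's bar, on the bar's axis, axes as the stand's: 100 mm behind the pulley's axis, 170 mm above the bench. Bar 16 mm dia, along y, reaching 88 mm each way, carried by 12 mm dia posts at y = +-80 mm (tops 176 mm above the bench).
- pulley_a (a joint): Angle of that stand's brass pulley, rad, unlimited both ways, positive anticlockwise from above; at 0 its pin lies on the stand's -x side. A sound pulley (0.8 kg) needs almost no force and, flicked, coasts on for a second or more, half a turn or more; one that binds takes about 4 N at the pin, stops dead when the push ends, and jams hard at 1.9 rad either way.
- pin_a (a point): Top of that pulley's upright steel finger pin, 8 mm dia, standing 30 mm out of the disc (78 to 108 mm above the bench), 34 mm from the pulley's axis.
- gauge_a: Delicate dial gauge clamped on that stand's bar, at a place that varies. Origin on the bar's axis, axes as the stand's. It takes up 14 mm each way along the bar, 14 mm in front of and behind the axis, from 25 mm above it (a thin stem) to 59 mm below it. Not to be touched.
- unit_b: One of two fixed bearing stands that look alike; which one binds is unknown until the pulleys are turned. Black box, grey top 136 x 146 mm, 60 mm high; brass disc pulley 90 mm dia on a vertical axis, top 78-80 mm high; behind it a level steel bar. Origin on the bench under the pulley's axis; x towards the bar, y along it, z up. Base plate 12 mm thick, x -76 to 130, y +-88 mm.
- bar_b (a point): Middle of that stand's bar, on the bar's axis, axes as the stand's: 100 mm behind the pulley's axis, 170 mm above the bench. Bar 16 mm dia, along y, reaching 88 mm each way, carried by 12 mm dia posts at y = +-80 mm (tops 176 mm above the bench).
- pulley_b (a joint): Angle of that stand's brass pulley, rad, unlimited both ways, positive anticlockwise from above; at 0 its pin lies on the stand's -x side. A sound pulley (0.8 kg) needs almost no force and, flicked, coasts on for a second or more, half a turn or more; one that binds takes about 4 N at the pin, stops dead when the push ends, and jams hard at 1.9 rad either way.
- pin_b (a point): Top of that pulley's upright steel finger pin, 8 mm dia, standing 30 mm out of the disc (78 to 108 mm above the bench), 34 mm from the pulley's axis.
- gauge_b: Delicate dial gauge clamped on that stand's bar, at a place that varies. Origin on the bar's axis, axes as the stand's. It takes up 14 mm each way along the bar, 14 mm in front of and behind the axis, from 25 mm above it (a thin stem) to 59 mm below it. Not to be touched.
- saddle: Loose marker of bent 4 mm aluminium, 0.13-0.25 kg, standing on the bench: two legs, gap 48 mm (44 at the rubber feet), 60 mm outside, under a 90 degree peaked roof 32 mm wide in y. Origin: middle of the underside; x leg to leg, y along the ridge, z up. Flat grip fin on the ridge: 8 mm thick in x, 30 mm long in y, 71 to 107 mm above the feet. Same when turned half round.
- saddle_seat (a point): The inner peak of the saddle's roof, 68 mm above its feet, axes as the saddle's. With the saddle seated on a bar this point is 11 mm above the bar's axis, the ridge along the bar, the feet 113 mm above the bench; seated it hangs stably by itself.
- weight: Bystander: brass test weight, 44 mm dia, 45 mm tall. Origin: middle of its underside.
- spacer: Bystander: flat steel ring, 56 mm outside, 20 mm tall. Origin: middle of its underside.
- oil: Bystander: small amber oil bottle, 40 mm dia, 100 mm tall. Origin: middle of its underside.
- driver: Bystander: screwdriver lying flat, handle to its -x. Origin: middle of its underside.
- dish: Bystander: white dish, 60 mm dia, 30 mm tall. Origin: middle of its underside.
- square: Bystander: steel gauge block 90 x 30 x 20 mm. Origin: middle of its underside.
Mind the look-alikes: they are no part of the job. Leave any blue or green look-alike of the saddle alone.

How it is judged (in metres and radians):
On the way:
1. both pulleys have been turned from their starting angle (pin shifted by 22 mm or more) ((distance of pin_a from where it was at the start of the episode above 0.022 m or value of joint pulley_a above 2.05 rad or value of joint pulley_a below -2.05 rad) and (distance of pin_b from where it was at the start of the episode above 0.022 m or value of joint pulley_b above 2.05 rad or value of joint pulley_b below -2.05 rad)).
At the end, for the whole second after the job is handed in: Saddle at rest, its weight on the bar of the stand that binds: inner peak within 12 mm of the bar sideways, 3-19 mm above its axis, within 62 mm of its middle; ridge within 0.25 rad of the bar, tilt under 0.25 rad. The other, sound pulley has passed 2.05 rad from zero (half a turn does it) (angle between saddle's own z axis and vertical below 0.25 rad and linear speed of saddle below 0.02 m/s and ((x of saddle_seat in the frame of bar_a between -0.012 and 0.012 m and y of saddle_seat in the frame of bar_a between -0.062 and 0.062 m and z of saddle_seat in the frame of bar_a between 0.003 and 0.019 m and angle between the y axis of saddle and the y axis of bar_a, either way round below 0.25 rad and contact force between saddle and unit_a above 0.4 N and (value of joint pulley_b above 2.05 rad or value of joint pulley_b below -2.05 rad)) or (x of saddle_seat in the frame of bar_b between -0.012 and 0.012 m and y of saddle_seat in the frame of bar_b between -0.062 and 0.062 m and z of saddle_seat in the frame of bar_b between 0.003 and 0.019 m and angle between the y axis of saddle and the y axis of bar_b, either way round below 0.25 rad and contact force between saddle and unit_b above 0.4 N and (value of joint pulley_a above 2.05 rad or value of joint pulley_a below -2.05 rad)))); the robot touches nothing.
It fails at once if a bystander is shifted by more than 30 mm (distance of any of weight, spacer, oil, driver, dish, square from where it was at the start of the episode above 0.03 m).
It fails at once if a dial gauge is touched (more than 2 N) (contact force between any of gauge_a, gauge_b and anything else above 2 N).
It fails at once if the saddle is dropped or thrown (moves faster than 0.5 m/s while no finger touches it) (linear speed of saddle above 0.5 m/s and contact force between the fingers and saddle below 0.05 N).
It also fails if it takes over 58 s, if anything falls off the work surface, if the arm or the gripper's body presses on something with over 40 N, if the wrist force passes 120 N, or if a joint passes its speed limit or range.

## Working session

There is one attempt and no reset: what is moved stays moved. The work goes in short steps, Python scripts to look and compute and a tool call to move; the robot and the scene stay as the last step left them, time stands still between calls to the robot, and variables do not carry over. Pictures are saved under pics/ and viewed, and the job is handed in when it is done.

Besides the shell and the picture viewer there is one more tool, called by a JSON object that holds its "fn" and its "kwargs", one argument or row to a line. arm_command: Moves the arm, as the interface text tells. Its arguments: {"type":"object","properties":{"commands":{"type":"array"}},"required":["commands"]}

```bash
mkdir -p pics
cat > h.py <<'E'
import numpy as np, cv2
from cell import manip
def save(s,n): cv2.imwrite('pics/'+n+'.png',cv2.cvtColor(np.asarray(s['pixels']),cv2.COLOR_RGB2BGR))
def cam(s,st=None):
    if 'origin' in s: return np.array(s['orientation'],float).reshape(3,3),np.array(s['origin'],float)
    T=np.array(s['T_tool_cam']); R=np.array(st['eef_rot']).reshape(3,3)
    return R@T[:3,:3],R@T[:3,3]+np.array(st['eef_pos'])
def cloud(s,st=None):
    R,o=cam(s,st);K=np.array(s['mtx']);z=np.array(s['range_z'],float)
    v,u=np.mgrid[0:400,0:640]
    P=np.stack([(u-K[0,2])/K[0,0]*z,(v-K[1,2])/K[1,1]*z,z],-1)
    W=P@R.T+o; W[z<=0]=np.nan
    return W
def ray(s,px,h,st=None):
    R,o=cam(s,st);K=np.array(s['mtx'])
    d=R@np.array([(px[0]-K[0,2])/K[0,0],(px[1]-K[1,2])/K[1,1],1]); return o+d*(h-o[2])/d[2]
E
python3 - <<'E'
from h import *
print(manip.get_state())
for n in ['top','side']:
    s=manip.snapshot(n); save(s,n+'0'); np.save(n+'0.npy',s,allow_pickle=True)
    print(n,s['origin'],s['mtx'])
    for l in ['unit_a','saddle','gauge_a','pin_a','bar_a','weight','spacer','oil','driver','dish','square']:
        print(l,[(round(d['p'],2),np.round(d['bbox']).astype(int).tolist()) for d in manip.look_for(l,s)][:4])
    for l in ['pin_a','bar_a','gauge_a','saddle_seat','saddle','unit_a']:
        print(l,[(round(d['p'],2),np.round(d['position'],1).tolist()) for d in manip.landmark_of(l,s)][:4])
E
```

```text
{'clock': 0.0, 'q': array([ 6.51718643e+01,  2.83137919e+01,  7.71276396e+01, -9.48445399e-04,
        7.46277250e+01, -5.46896655e+00]), 'joint_vel': array([-0.07018276, -0.04179637, -0.13376793,  0.04353719,  0.03810178,
       -0.13635423]), 'effort': array([-1.21061683e-03, -8.82142568e+01, -3.83868814e+01, -5.36223627e-05,
        9.74421564e-03, -1.74606254e-05]), 'eef_pos': array([207.01447013, 589.37068675, 255.70908025]), 'eef_rot': array([[ 3.31484431e-01, -4.92334139e-04, -9.43460561e-01],
       [ 9.43459922e-01, -1.10214830e-03,  3.31484782e-01],
       [-1.20303473e-03, -9.99999271e-01,  9.91525253e-05]]), 'contact_force': array([-0.00291408, -0.64466739,  0.097922  ]), 'torque': array([-0.0159892 ,  0.04070863, -0.01248904]), 'gripper_width': 85.86073262792578}
top [ 434.913807      1.36126931 1170.04728479] [[420.13447669   0.         326.24374712]
 [  0.         420.13447669 197.8506534 ]
 [  0.           0.           1.        ]]
unit_a [(0.98, [198, 163, 278, 247]), (0.57, [383, 157, 471, 240])]
saddle [(0.79, [290, 256, 304, 279]), (0.75, [321, 234, 336, 258]), (0
[... 1498 characters left out ...]
6, 419, 309]), (0.66, [250, 124, 320, 204])]
weight [(0.71, [314, 216, 327, 229])]
spacer [(0.45, [331, 198, 347, 215])]
oil [(0.68, [339, 169, 353, 195])]
driver [(0.75, [384, 320, 409, 350])]
dish [(0.64, [352, 199, 379, 213])]
square [(0.7, [248, 140, 264, 160])]
pin_a [(0.78, [267.1, 166.1]), (0.58, [356.8, 262.0])]
bar_a [(0.7, [301.9, 141.0]), (0.56, [394.4, 227.1])]
gauge_a [(0.5, [302.3, 139.5]), (0.45, [399.2, 228.9])]
saddle_seat [(0.91, [276.5, 244.8]), (0.79, [311.8, 241.7]), (0.65, [297.1, 224.8]), (0.53, [225.5, 173.1])]
saddle [(0.74, [312.1, 257.7]), (0.67, [277.0, 260.1]), (0.62, [266.3, 228.6]), (0.57, [297.6, 238.3])]
unit_a [(0.81, [365.3, 278.8]), (0.76, [276.8, 189.0])]
```

View images.

Run:
```python
import cv2
a=cv2.imread('pics/top0.png');b=cv2.imread('pics/side0.png')
cv2.imwrite('pics/top0z.png',cv2.resize(a[110:310,140:540],(800,400),interpolation=cv2.INTER_CUBIC))
cv2.imwrite('pics/side0z.png',cv2.resize(b[100:360,180:460],None,fx=2.3,fy=2.3,interpolation=cv2.INTER_CUBIC))
```

```text
(no output)
```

View pics/top0z.png

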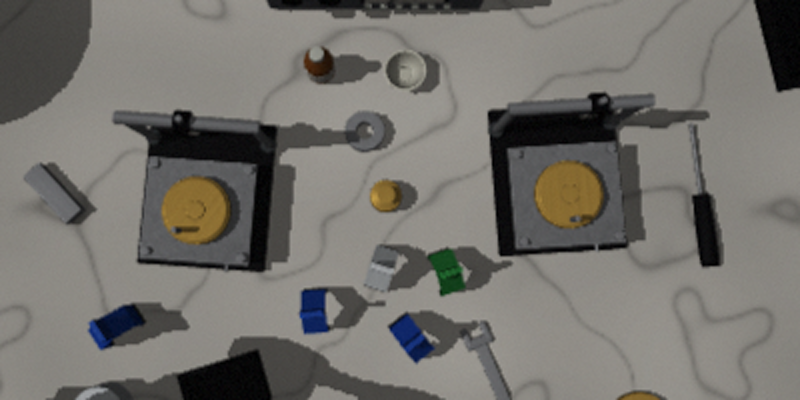

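View pics/side0z.png

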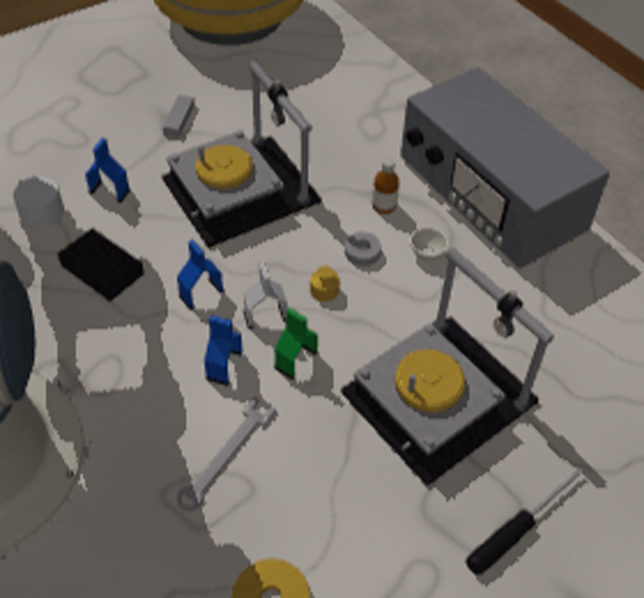

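Saddle candidates in the top view are blue (296,265), (345,278) and (198,272), green (363,246), and silver (331,245). Only the silver one is bare aluminium. Next I'll measure geometry from the depth images.

Run:
```python
from h import *
t=np.load('top0.npy',allow_pickle=True).item(); s=np.load('side0.npy',allow_pickle=True).item()
W=cloud(t);V=cloud(s);print(t['orientation'])
cv2.imwrite('pics/sadz.png',cv2.cvtColor(cv2.resize(t['pixels'][225:290,280:385],(800,495),interpolation=cv2.INTER_CUBIC),cv2.COLOR_RGB2BGR))
def box(W,u0,v0,u1,v1): return W[v0:v1,u0:u1].reshape(-1,3)
for nm,X in(('top',W),('side',V)):
    bench=X[(np.abs(X[...,2])<15)];print(nm,'bench z med',np.median(bench[:,2]))
# bars: points in top cloud with z 160-185
M=(W[...,2]>160)&(W[...,2]<183)
n,l,st,c=cv2.connectedComponentsWithStats(M.astype(np.uint8))
for i in range(1,n):
    if st[i,4]>25:
        P=W[l==i];m=P.mean(0);u=np.linalg.svd(P-m,full_matrices=False)[2][0];q=(P-m)@u
        print('bar?',st[i],m.round(1),u.round(3),q.min().round(),q.max().round(), (m+u*(q.min()+q.max())/2).round(1))
P=np.concatenate([W.reshape(-1,3),V.reshape(-1,3)])
# side only similarly
M=(V[...,2]>155)&(V[...,2]<183)
n,l,st,c=cv2.connectedComponentsWithStats(M.astype(np.uint8))
for i in range(1,n):
    if st[i,4]>25:
        P=V[l==i];m=P.mean(0);u=np.linalg.svd(P-m,full_matrices=False)[2][0];q=(P-m)@u
        print('sbar?',st[i],m.round(1),u.round(3),q.min().round(),q.max().round(), (m+u*(q.min()+q.max())/2).round(1))
# discs: brass coloured at z 70-90
hsv=cv2.cvtColor(t['pixels'],cv2.COLOR_RGB2HSV)
M=(hsv[...,0]>12)&(hsv[...,0]<32)&(hsv[...,1]>120)&(W[...,2]>70)&(W[...,2]<90)
n,l,st,c=cv2.connectedComponentsWithStats(M.astype(np.uint8))
for i in range(1,n):
    if st[i,4]>100:
        P=W[l==i]; (cx,cy),r=cv2.minEnclosingCircle(P[:,:2].astype(np.float32)); print('disc',st[i],cx,cy,r,P[:,2].mean())
for nm,px in(('pinL',(226.2,225)),('pinR',(428.3,217.1))): print(nm,ray(t,px,108))
for nm,px in(('pinL',(267.1,166.1)),('pinR',(356.8,262))): print('s',nm,ray(s,px,108))
for nm,px in(('gL',(232.4,170.3)),('gR',(438,158))): print(nm,ray(t,px,170))
for nm,px in(('gL',(302.3,139.5)),('gR',(399.2,228.9))): print('s',nm,ray(s,px,170))
S=box(W,316,230,342,262);S=S[(S[:,2]>30)&(S[:,2]<130)];print('sad',len(S),S.min(0),S.max(0),S.mean(0))
F=S[S[:,2]>75];m=F.mean(0);print('fin',len(F),m,np.linalg.svd(F[:,:2]-m[:2],full_matrices=False)[1:])
print('seat ray',ray(t,(332.1,247.6),68))
# pins by color/height
for c in((226,225),(428,217)):
    B=box(W,c[0]-14,c[1]-14,c[0]+14,c[1]+14);B=B[(B[:,2]>90)&(B[:,2]<125)];print('pin pts',len(B),B.mean(0) if len(B) else'',B[:,2].max() if len(B) else '')
```

```text
[[ 3.88029839e-03 -9.94563690e-01  1.04057720e-01]
 [-9.99992378e-01 -3.90435084e-03 -2.74536942e-05]
 [ 4.33582294e-04 -1.04056820e-01 -9.94571259e-01]]
top bench z med -0.5959957585948814
side bench z med 1.0195419403564756
bar? [394 156  74  12 498] [ 627.  -248.6  175.3] [-0.066  0.998 -0.007] -88.0 88.0 [ 627.  -248.7  175.3]
bar? [196 165  74  12 501] [604.3 225.9 175.6] [-0.068 -0.998  0.001] -88.0 88.0 [604.3 225.9 175.6]
bar? [ 53 376   7   8  35] [120.  618.  171.6] [-0.084  0.023 -0.996] -11.0 11.0 [119.9 618.  171.4]
sbar? [484   0 156  69 998] [2184.7  236.9  168.9] [-0.     1.    -0.001] -387.0 507.0 [2184.7  296.9  168.8]
sbar? [149  40  82  25 493] [ 521.4 1038.7  169.1] [-0.996  0.086 -0.001] -195.0 181.0 [ 528.7 1038.1  169.1]
sbar? [104  68  19  10  99] [ 184.  1040.   170.1] [-0.996 -0.002  0.091] -31.0 39.0 [ 180.1 1040.   170.5]
sbar? [ 33  73  70  26 479] [  -3.  1039.8  169.1] [-1.     0.002 -0.009] -141.0 129.0 [   2.9 1039.8  169.2]
sbar? [124 126   9   8  44] [119.4 620.1 168.8] [-0.139 -0.101  0.985] -14.0 13.0 [119.5 620.1 168.2]
sbar? [288 126  28  34 19
[... 743 characters left out ...]
198 -252.21835145  108.        ]
gL [605.40447061 227.71614895 170.        ]
gR [ 637.47186053 -268.46668092  170.        ]
s gL [614.5851855  231.98957874 170.        ]
s gR [ 631.96464763 -259.156525    170.        ]
sad 259 [400.18683836 -32.96461675  42.90534012] [460.95874713  12.03986863 109.83768019] [430.4862748  -10.12935055  64.06845109]
fin 39 [430.81572695 -10.0596956  106.01767862] (array([54.44170494, 14.44582672]), array([[ 0.29190821,  0.95644634],
       [ 0.95644634, -0.29190821]]))
seat ray [419.96568044 -14.43104651  68.        ]
pin pts 12 [478.60497417 252.1056294  104.23582855] 109.68048306249511
pin pts 12 [ 493.72002319 -257.64038702  103.68289935] 109.38870511526397
```

View pics/sadz.png

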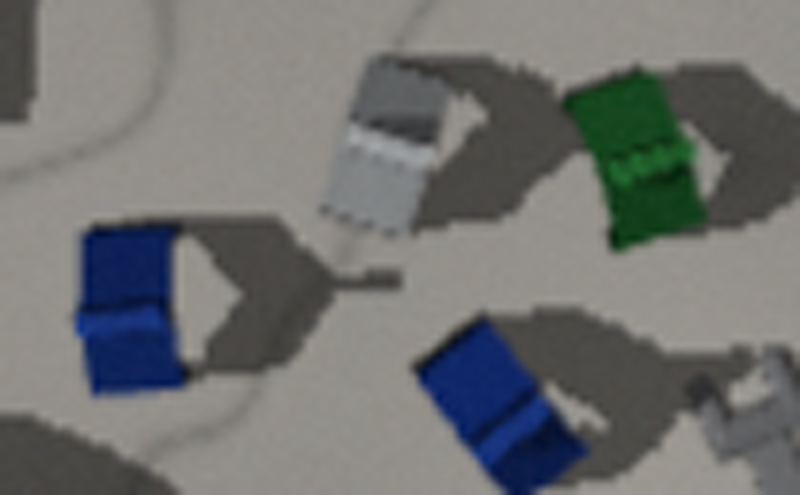

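The enlarged crop confirms the silver saddle at crop (385,145), which is top (331,245). The others are blue or green. Pulley axes are at L (504,233) and R (528,-256). Both bars are 100 mm behind them as they should be, and the pins sit at about -33° (L) and about 0° (R). I'll start with stand L.

{"fn": "arm_command", "kwargs": {
  "commands": [
    [0,[0,0,0],-7.75],
    [0,[0,0,0],-7.75],
    [0,[-0.029,0,-0.029],0],
    [0,[-0.029,0,-0.029],0],
    [0,[-0.029,0,-0.029],0],
    [0,[-0.029,0,-0.029],0],
    [0,[-0.029,0,-0.029],0],
    [0,[-0.029,0,-0.029],0],
    [0,[-0.029,0,-0.029],0],
    [0,[-0.029,0,-0.029],0]
  ]
}}

```text
clock: 2.8
eef_pos: [423.9, 341.2, 256.4]
eef_rot: [[0.067, 0.0, -0.998], [0.998, 0.0, 0.067], [0.0, -1.0, -0.0]]
contact_force: [0.1, 0.3, 0.0]
gripper_width: -0.1
```

{"fn": "arm_command", "kwargs": {
  "commands": [
    [0,[-0.029,0,-0.029],0],
    [0,[-0.027,0,-0.031],0],
    [0,[0,0,0],0]
  ]
}}

```text
clock: 3.1
eef_pos: [482.2, 279.7, 256.4]
eef_rot: [[0.071, 0.001, -0.997], [0.997, -0.0, 0.071], [-0.0, -1.0, -0.002]]
contact_force: [-0.3, 0.5, 0.4]
gripper_width: -0.2
```

```bash
cat >> h.py <<'E'
def delta(x,y,z):
    st=manip.get_state();R=np.array(st['eef_rot']).reshape(3,3);p=np.array(st['eef_pos'])
    print('clk',st['clock'],'p',p.round(1),'yaw_x',np.degrees(np.arctan2(R[1,0],R[0,0])).round(2),'d tool mm',(R.T@(np.array([x,y,z])-p)).round(1),'F',np.round(st['contact_force'],1),'w',round(st['gripper_width'],1))
E
python3 - <<'E'
from h import *
delta(478.5,282.7,113)
st=manip.get_state();w=manip.snapshot('wrist');save(w,'w1');np.save('w1.npy',{'s':w,'st':st},allow_pickle=True)
print([(round(d['p'],2),d['position'],ray(w,d['position'],108,st)) for d in manip.landmark_of('pin_a',w)])
E
```

```text
clk 3.1 p [482.2 279.7 256.4] yaw_x 85.93 d tool mm [  2.8 143.3   4.2] F [-0.3  0.5  0.4] w -0.2
[(0.75, [289.1, 184.7], array([477.96775325, 256.31840002, 108.        ]))]
```

View pics/w1.png

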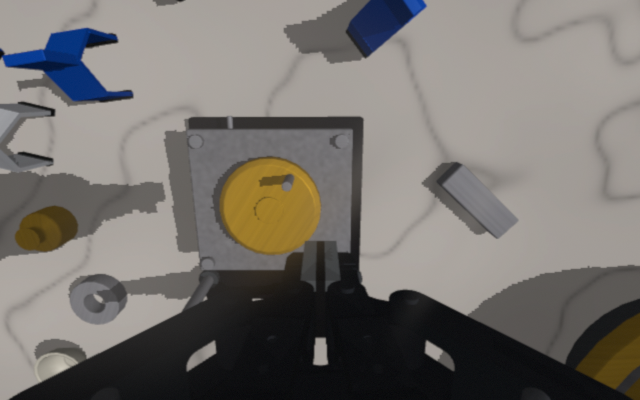

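Pin L is at wrist pixel (288,183), giving (478,256), r≈34. The finger is on its +y side. I'll go down beside it.

{"fn": "arm_command", "kwargs": {
  "commands": [
    [0,[0.008,0,0.004],0],
    [0,[0,0.035,0],0],
    [0,[0,0.035,0],0],
    [0,[0,0.035,0],0],
    [0,[0,0.025,0],0],
    [0,[0,0.012,0],0],
    [0,[0,0,0],0]
  ]
}}

```text
clock: 3.9
eef_pos: [474.4, 291.7, 113.3]
eef_rot: [[0.066, -0.002, -0.998], [0.998, -0.001, 0.066], [-0.001, -1.0, 0.002]]
contact_force: [0.2, 1.0, 1.4]
gripper_width: -0.1
```

Run:
```python
from h import *
delta(478.5,225,113)
```

```text
clk 3.9 p [474.4 291.7 113.3] yaw_x 86.22 d tool mm [-66.2   0.3  -8.4] F [0.2 1.  1.4] w -0.1
```

{"fn": "arm_command", "kwargs": {
  "commands": [
    [0,[-0.012,0,0],0],
    [0,[-0.016,0,0],0],
    [0,[-0.016,0,0],0]
  ]
}}

```text
clock: 4.2
eef_pos: [472.9, 245.9, 115.4]
eef_rot: [[0.067, 0.002, -0.998], [0.998, 0.001, 0.067], [0.001, -1.0, -0.002]]
contact_force: [-0.1, -0.3, 0.1]
gripper_width: 0.3
```

{"fn": "arm_command", "kwargs": {
  "commands": [
    [0,[-0.018,0,0],0],
    [0,[0,0,0],0]
  ]
}}

```text
clock: 4.4
eef_pos: [471.4, 226.4, 115.1]
eef_rot: [[0.069, 0.0, -0.998], [0.998, -0.0, 0.069], [-0.0, -1.0, -0.0]]
contact_force: [-1.0, -0.0, 0.4]
gripper_width: -0.0
```

Run:
```python
from h import *
delta(478.5,225,113)
t=manip.snapshot('top');save(t,'t2')
print([(round(d['p'],2),d['position'],ray(t,d['position'],108)) for d in manip.landmark_of('pin_a',t)])
t=manip.snapshot('side');save(t,'s2')
print([(round(d['p'],2),d['position'],ray(t,d['position'],108)) for d in manip.landmark_of('pin_a',t)])
a=cv2.imread('pics/t2.png')[150:260,180:300];b=cv2.imread('pics/s2.png')[110:220,220:340]
cv2.imwrite('pics/p2.png',np.hstack([cv2.resize(a,(400,367)),cv2.resize(b,(400,367))]))
```

```text
clk 4.4 p [471.4 226.4 115.1] yaw_x 86.03 d tool mm [-0.9  2.1 -7.2] F [-1.  -0.   0.4] w -0.0
[(0.95, [429.8, 216.7], array([ 499.10971258, -260.8565232 ,  108.        ])), (0.52, [246.8, 210.1], array([514.03529137, 202.49872695, 108.        ])), (0.23, [236.4, 171.3], array([613.42503063, 231.4469273 , 108.        ]))]
[(0.77, [288.3, 166.4], array([533.5167484 , 197.79702227, 108.        ])), (0.6, [357.9, 262.1], array([ 492.68771425, -254.21875704,  108.        ]))]
```

View pics/p2.png

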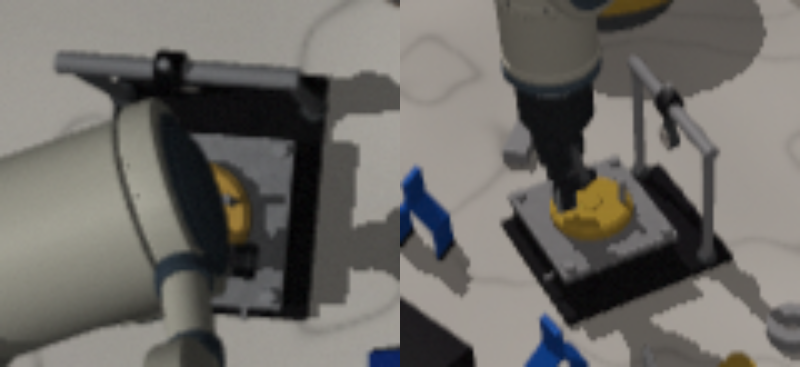

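The pin was at (514,202), and a moment later at about (533,198) with no push: stand L coasts, so it looks sound. I'll lift and verify how far it got.

{"fn": "arm_command", "kwargs": {
  "commands": [
    [0,[0,-0.03,0.005],0],
    [0,[0,-0.045,0],0],
    [0,[-0.02,-0.04,0],0],
    [0,[-0.04,0,0],0],
    [0,[-0.045,0,0],0],
    [0,[-0.045,0,0],0],
    [0,[-0.045,0,0],0],
    [0,[-0.045,0,-0.005],0],
    [0,[-0.045,0,-0.005],0],
    [0,[-0.045,0,-0.005],0]
  ]
}}

```text
clock: 5.6
eef_pos: [459.3, -102.4, 229.6]
eef_rot: [[0.067, 0.001, -0.998], [0.998, -0.0, 0.067], [-0.0, -1.0, -0.001]]
contact_force: [1.6, 0.3, -0.4]
gripper_width: -0.0
```

{"fn": "arm_command", "kwargs": {
  "commands": [
    [0,[-0.045,0,-0.01],0],
    [0,[-0.045,0,-0.01],0],
    [0,[-0.03,0,-0.01],0],
    [0,[0,0,0],-8],
    [0,[0,0,0],0]
  ]
}}

```text
clock: 6.1
eef_pos: [481.3, -223.1, 229.1]
eef_rot: [[-0.074, -0.0, -0.997], [0.997, 0.0, -0.074], [0.0, -1.0, 0.0]]
contact_force: [0.2, -0.3, -0.3]
gripper_width: 0.0
```

Run:
```python
from h import *
delta(492.9,-222,113)
st=manip.get_state();w=manip.snapshot('wrist');save(w,'w3')
print([(round(d['p'],2),d['position'],ray(w,d['position'],108,st)) for d in manip.landmark_of('pin_b',w)])
t=manip.snapshot('top');save(t,'t3')
print([(round(d['p'],2),d['position'],ray(t,d['position'],108)) for d in manip.landmark_of('pin_a',t)])
a=cv2.imread('pics/t3.png')[150:260,180:300]
cv2.imwrite('pics/p3.png',np.hstack([cv2.resize(a,(400,367)),cv2.resize(cv2.imread('pics/w3.png'),(400,367))]))
```

```text
clk 6.1 p [ 481.3 -223.1  229.1] yaw_x 94.26 d tool mm [  0.3 116.1 -11.6] F [ 0.2 -0.3 -0.3] w 0.0
[(0.74, [268.1, 212.7], array([ 494.94542326, -258.77652864,  108.        ]))]
[(0.72, [217.9, 215.6], array([499.80083816, 275.28649983, 108.        ]))]
```

View pics/p3.png

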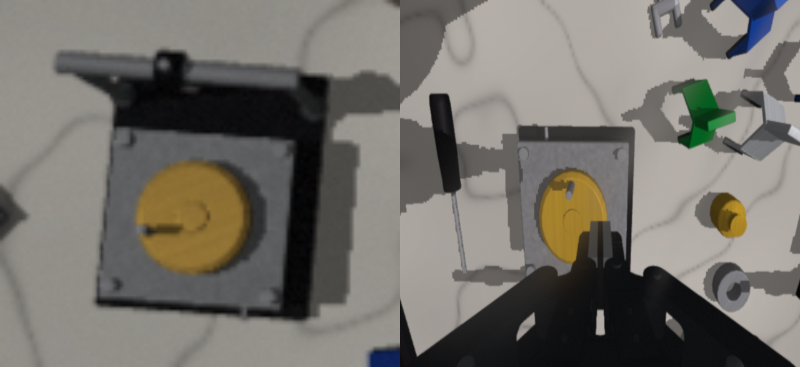

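Stand L's pin is now at top (218,216), on the +y side, so it has spun well over 3/4 of a turn and is sound. Now stand R, to confirm it binds.

{"fn": "arm_command", "kwargs": {
  "commands": [
    [0,[0,0.03,-0.018],0],
    [0,[0,0.035,0],0],
    [0,[0,0.03,0],0],
    [0,[0,0.018,0],0],
    [0,[0,0,0],0],
    [0,[-0.012,0,0],0],
    [0,[-0.012,0,0],0],
    [0,[-0.01,0,0],0]
  ]
}}

```text
clock: 7.1
eef_pos: [502.6, -256.5, 117.6]
eef_rot: [[-0.072, 0.003, -0.997], [0.997, -0.001, -0.072], [-0.001, -1.0, -0.002]]
contact_force: [5.8, 7.6, 2.0]
gripper_width: 0.0
```

{"fn": "arm_command", "kwargs": {
  "commands": [
    [0,[-0.01,0,0],0],
    [0,[-0.006,0,0],0]
  ]
}}

```text
clock: 7.3
eef_pos: [505.9, -269.7, 117.6]
eef_rot: [[-0.07, 0.007, -0.998], [0.998, 0.004, -0.07], [0.004, -1.0, -0.007]]
contact_force: [40.9, 63.3, 2.9]
gripper_width: -0.4
```

{"fn": "arm_command", "kwargs": {
  "commands": [
    [0,[0.01,0,0],0],
    [0,[0.012,-0.03,0.005],0],
    [0,[0,-0.045,0],0],
    [0,[0.02,-0.04,0.01],0],
    [0,[0.04,0,0.015],0],
    [0,[0.04,0,0.015],0],
    [0,[0,0,0],0]
  ]
}}

```text
clock: 8.0
eef_pos: [446.8, -150.1, 232.6]
eef_rot: [[-0.073, 0.0, -0.997], [0.997, 0.0, -0.073], [0.0, -1.0, -0.0]]
contact_force: [0.2, -0.1, -1.6]
gripper_width: -0.1
```

Run:
```python
from h import *
delta(430,-10,250)
t=manip.snapshot('top');save(t,'t4');np.save('t4.npy',t,allow_pickle=True)
print([(round(d['p'],2),d['position'],ray(t,d['position'],108)) for d in manip.landmark_of('pin_a',t)])
a=cv2.imread('pics/t4.png')[145:285,190:480]
cv2.imwrite('pics/p4.png',cv2.resize(a,(800,386)))
```

```text
clk 8.0 p [ 446.8 -150.1  232.6] yaw_x 94.2 d tool mm [141.  -17.3   6.5] F [ 0.2 -0.1 -1.6] w -0.1
[(0.75, [234.2, 200.6], array([538.09302928, 235.06563771, 108.        ]))]
```

View pics/p4.png

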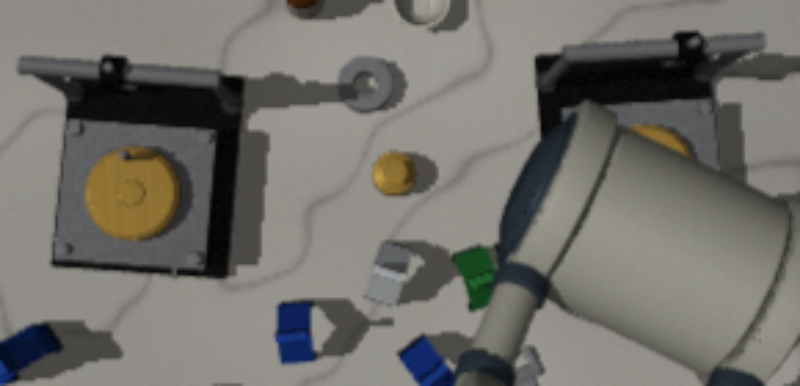

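Stand L's pulley is still coasting; its pin is now at (538,235). Stand R gave 5-60 N, so I'll look at its pin.

{"fn": "arm_command", "kwargs": {
  "commands": [
    [0.3,[0.045,-0.01,0.002],8.5],
    [0.4,[0.045,-0.01,0.002],8.5],
    [0.4,[0.04,0,0],3.5],
    [0.4,[0,0,0],0]
  ]
}}

```text
clock: 8.5
eef_pos: [454.6, -31.7, 249.9]
eef_rot: [[0.249, 0.002, -0.968], [0.968, 0.0, 0.249], [0.001, -1.0, -0.002]]
contact_force: [-0.3, -0.5, -0.6]
gripper_width: 33.9
```

Run:
```python
from h import *
delta(430.6,-10,250)
t=manip.snapshot('top');save(t,'t5');np.save('t5.npy',t,allow_pickle=True)
print([(round(d['p'],2),d['position'],ray(t,d['position'],108)) for d in manip.landmark_of('pin_a',t)])
st=manip.get_state();w=manip.snapshot('wrist');save(w,'w5');np.save('w5.npy',{'s':w,'st':st},allow_pickle=True)
a=cv2.imread('pics/t5.png')[145:285,190:480]
cv2.imwrite('pics/p5.png',cv2.resize(a,(800,386)))
W=cloud(t)
for c in((428,217),):
    B=W[190:230,405:445].reshape(-1,3);B=B[(B[:,2]>88)&(B[:,2]<125)];print('pinR pts',len(B),B.mean(0))
# gauges: anything above the bar
for c in((604.3,225.9,-.068),(627,-248.7,.067)):
    x=np.array([np.cos(c[2]),np.sin(c[2])]);y=np.array([-x[1],x[0]])
    for X in (W,):
        P=X.reshape(-1,3);P=P[np.isfinite(P[:,0])];d=P[:,:2]-c[:2];lx=d@x;ly=d@y
        m=(abs(lx)<22)&(abs(ly)<75)&(P[:,2]>95)&(((P[:,2]>182))|(abs(lx)>10.5))&(P[:,2]<200)
        print('gauge',m.sum());print(np.c_[lx,ly,P[:,2]][m].round(0)[:40].tolist())
```

```text
clk 8.5 p [454.6 -31.7 249.9] yaw_x 75.55 d tool mm [15.  -0.1 28.7] F [-0.3 -0.5 -0.6] w 33.9
[(0.94, [227.4, 205.3], array([526.04713423, 251.99391707, 108.        ])), (0.86, [439.4, 208.3], array([ 520.520104  , -285.66252647,  108.        ]))]
pinR pts 14 [ 510.28015955 -283.53217568  101.66869533]
gauge 58
[[12.0, 14.0, 177.0], [13.0, 13.0, 173.0], [12.0, 9.0, 179.0], [12.0, 7.0, 179.0], [12.0, 5.0, 178.0], [13.0, 3.0, 174.0], [12.0, -0.0, 179.0], [13.0, -2.0, 176.0], [14.0, -3.0, 169.0], [9.0, 3.0, 182.0], [9.0, 1.0, 182.0], [11.0, -4.0, 174.0], [4.0, 7.0, 194.0], [4.0, 4.0, 197.0], [6.0, 2.0, 186.0], [7.0, 1.0, 183.0], [7.0, -2.0, 183.0], [11.0, -4.0, 162.0], [2.0, 10.0, 193.0], [3.0, 8.0, 189.0], [2.0, 5.0, 194.0], [3.0, 3.0, 191.0], [5.0, -2.0, 182.0], [1.0, 12.0, 183.0], [-0.0, 7.0, 194.0], [-0.0, 4.0, 196.0], [0.0, 3.0, 191.0], [1.0, 1.0, 188.0], [2.0, 0.0, 182.0], [-1.0, 12.0, 183.0], [-3.0, 7.0, 193.0], [-2.0, 5.0, 193.0], [-2.0, 3.0, 189.0], [-1.0, 2.0, 185.0], [-0.0, -0.0, 183.0], [-1.0, -3.0, 185.0], [-4.0, 14.0, 182.0], [-4.0, 12.0, 182.0], [-3.0, 9.0, 183.0], [-3.0
[... 185 characters left out ...]
 -29.0, 174.0], [13.0, -32.0, 174.0], [13.0, -13.0, 164.0], [11.0, -11.0, 177.0], [9.0, -19.0, 182.0], [9.0, -22.0, 183.0], [7.0, -17.0, 183.0], [6.0, -21.0, 184.0], [4.0, -21.0, 193.0], [4.0, -23.0, 195.0], [6.0, -29.0, 183.0], [5.0, -12.0, 183.0], [4.0, -16.0, 185.0], [4.0, -19.0, 183.0], [3.0, -19.0, 190.0], [1.0, -20.0, 197.0], [1.0, -22.0, 197.0], [2.0, -26.0, 192.0], [4.0, -31.0, 182.0], [2.0, -14.0, 183.0], [1.0, -18.0, 185.0], [0.0, -19.0, 191.0], [-1.0, -20.0, 195.0], [-0.0, -24.0, 191.0], [-1.0, -25.0, 194.0], [1.0, -30.0, 183.0], [-2.0, -19.0, 188.0], [-3.0, -21.0, 192.0], [-2.0, -24.0, 188.0], [-1.0, -28.0, 183.0], [-1.0, -31.0, 183.0], [-3.0, -14.0, 182.0], [-3.0, -16.0, 182.0]]
```

View pics/p5.png

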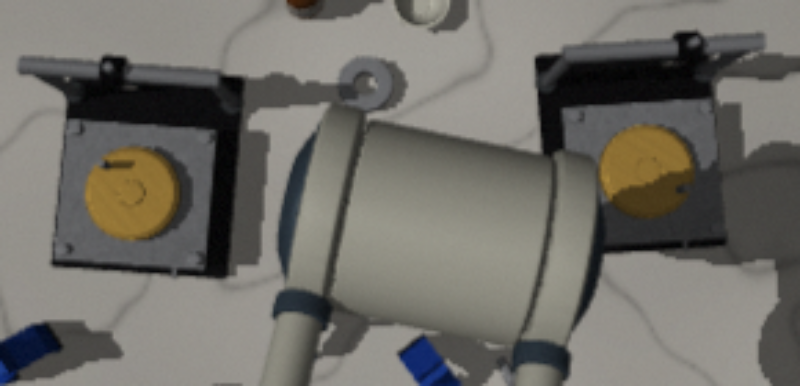

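View pics/w5.png

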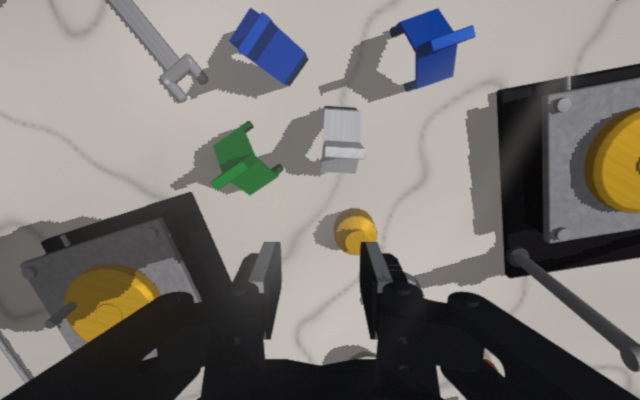

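Stand R's pin is at (514,-285), moved about 33 mm, and it stopped dead, so R binds. L kept coasting. R's gauge is at bar y≈-22, so I'll aim the saddle at y≈+33. Next I'll refine the fin from the wrist depth.

Run:
```python
from h import *
d=np.load('w5.npy',allow_pickle=True).item();W=cloud(d['s'],d['st'])
B=W[95:185,310:375].reshape(-1,3)
F=B[(B[:,2]>98)&(B[:,2]<118)];m=np.median(F,0);print('fin',len(F),F.mean(0),F.min(0),F.max(0));print(np.linalg.svd(F[:,:2]-F[:,:2].mean(0),full_matrices=False)[2][0], cv2.minAreaRect(F[:,:2].astype(np.float32)))
R=B[(B[:,2]>30)&(B[:,2]<125)];print('all',cv2.minAreaRect(R[:,:2].astype(np.float32)),R[:,2].min())
p,_=cam(d['s'],d['st']);print(_)
```

```text
fin 504 [430.43629293  -9.24634314 107.53779437] [423.06424311 -23.96208494  98.01244791] [439.12195517   5.58752744 110.76966   ]
[0.30313817 0.95294662] ((431.03192138671875, -9.172478675842285), (29.669170379638672, 8.23093318939209), 72.27991485595703)
all ((431.30126953125, -9.241260528564453), (32.11320877075195, 56.25579833984375), 72.32197570800781) 30.287653851684638
[387.56350554 -16.71400107 368.17217475]
```

{"fn": "arm_command", "kwargs": {
  "commands": [
    [0.47,[0,0,0],8.5],
    [0.47,[0,0,0],8.5],
    [0.47,[0,0,0],8.5],
    [0.47,[0,0,0],8.5],
    [0.47,[0,0,0],8.5],
    [0.47,[0,0,0],8.5],
    [0.47,[0,0,0],8.5],
    [0.47,[0,0,0],8.5],
    [0.47,[0,0,0],8.5],
    [0.47,[0,0,0],8.5]
  ]
}}

```text
clock: 9.65
eef_pos: [453.4, -35.7, 249.1]
eef_rot: [[0.985, 0.0, 0.171], [-0.171, -0.0, 0.985], [0.0, -1.0, -0.0]]
contact_force: [-0.1, 0.5, 0.1]
gripper_width: 40.2
```

{"fn": "arm_command", "kwargs": {
  "commands": [
    [0.47,[0,0,0],8],
    [0.47,[0,0,0],0]
  ]
}}

```text
clock: 9.85
eef_pos: [453.3, -35.4, 249.1]
eef_rot: [[0.953, 0.0, 0.303], [-0.303, -0.0, 0.953], [0.0, -1.0, -0.0]]
contact_force: [-0.6, 0.7, -0.0]
gripper_width: 40.2
```

Run:
```python
from h import *
delta(430.6,-10,150)
st=manip.get_state();w=manip.snapshot('wrist');save(w,'w6')
W=cloud(w,st);P=W.reshape(-1,3);c=np.array([430.6,-10])
F=P[(np.hypot(*(P[:,:2]-c).T)<26)&(P[:,2]>98)&(P[:,2]<118)];print('fin',len(F))
if len(F)>5: print(F.mean(0),cv2.minAreaRect(F[:,:2].astype(np.float32)))
```

```text
clk 9.85 p [453.3 -35.4 249.1] yaw_x -17.65 d tool mm [-29.4  99.   17.4] F [-0.6  0.7 -0. ] w 40.2
fin 488
[431.70938639  -9.04271914 107.41273326] ((431.0421142578125, -9.727365493774414), (30.393539428710938, 8.167458534240723), 72.32762145996094)
```

View pics/w6.png

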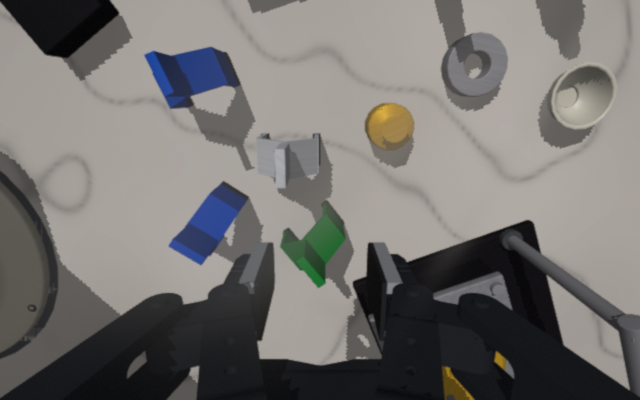

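Fin at (431.0,-9.4), ridge at 72.3°, and the jaws already match. In the wrist image it is the silver saddle at (285,158). I'll move over it and descend.

{"fn": "arm_command", "kwargs": {
  "commands": [
    [0.47,[-0.0146,0,0.009],0],
    [0.47,[-0.0146,0,0.009],0],
    [0.47,[0,0.03,0],0],
    [0.47,[0,0.035,0],0],
    [0.47,[0,0.03,0],0],
    [0.47,[0,0,0],0]
  ]
}}

```text
clock: 10.5
eef_pos: [427.9, -6.9, 151.8]
eef_rot: [[0.955, -0.006, 0.297], [-0.297, 0.001, 0.955], [-0.006, -1.0, -0.001]]
contact_force: [-0.9, -0.7, 0.3]
gripper_width: 40.2
```

Run:
```python
from h import *
delta(431,-9.4,100)
st=manip.get_state();w=manip.snapshot('wrist');save(w,'w7')
```

```text
clk 10.5 p [427.9  -6.9 151.8] yaw_x -17.27 d tool mm [ 4.  51.8 -1.4] F [-0.9 -0.7  0.3] w 40.2
```

View pics/w7.png

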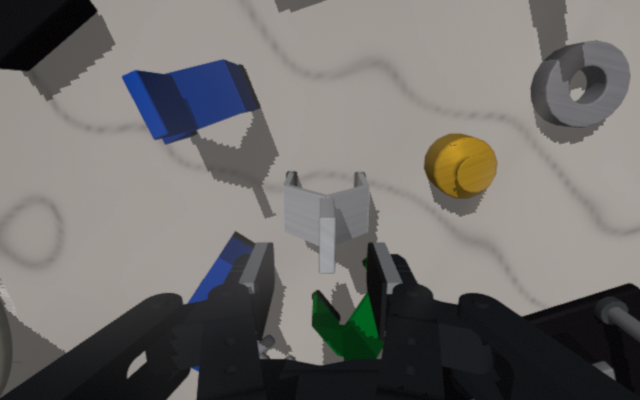

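{"fn": "arm_command", "kwargs": {
  "commands": [
    [0.47,[0.003,0,-0.001],0],
    [0.47,[0,0.02,0],0],
    [0.47,[0,0.02,0],0],
    [0.47,[0,0.01,0],0],
    [0.47,[0,0,0],0],
    [0.0,[0,0,0],0],
    [0.0,[0,0,0],0],
    [0.0,[0,0,0],0]
  ]
}}

```text
clock: 11.35
eef_pos: [433.4, -9.8, 104.7]
eef_rot: [[0.954, 0.001, 0.299], [-0.299, -0.0, 0.954], [0.001, -1.0, 0.0]]
contact_force: [-0.4, -0.6, -1.3]
gripper_width: 6.9
```

{"fn": "arm_command", "kwargs": {
  "commands": [
    [0.0,[0,0,0],0],
    [0.0,[0,0,0],0],
    [0.0,[0,0,0],0]
  ]
}}

```text
clock: 11.65
eef_pos: [433.2, -9.8, 104.3]
eef_rot: [[0.954, 0.0, 0.299], [-0.299, -0.0, 0.954], [0.0, -1.0, 0.0]]
contact_force: [-1.8, 1.0, 6.8]
gripper_width: 6.8
```

Run:
```python
from h import *
delta(431,-9.4,100)
st=manip.get_state();w=manip.snapshot('wrist');save(w,'w8')
```

```text
clk 11.65 p [433.2  -9.8 104.3] yaw_x -17.41 d tool mm [-2.2  4.3 -0.3] F [-1.8  1.   6.8] w 6.8
```

View pics/w8.png

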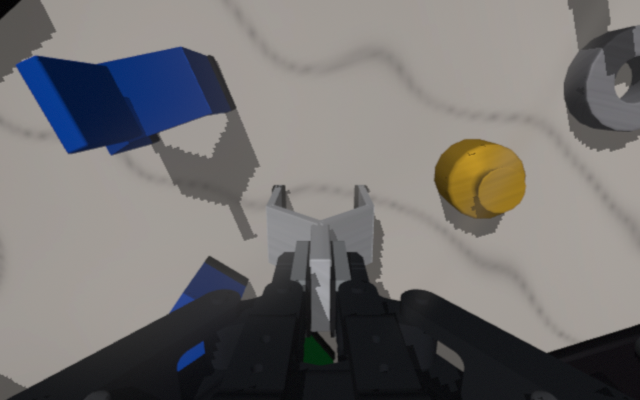

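Gripped (6.8 mm, centred on the fin). Lifting.

{"fn": "arm_command", "kwargs": {
  "commands": [
    [0.0,[0,-0.015,0],0],
    [0.0,[0,-0.03,0],0],
    [0.0,[0,-0.04,0],0],
    [0.0,[0,-0.04,0],0],
    [0.0,[0,-0.04,0],-7],
    [0.0,[0,-0.035,0],-7],
    [0.0,[0,-0.015,0],-7.2],
    [0.0,[0,0,0],0]
  ]
}}

```text
clock: 12.5
eef_pos: [433.8, -9.9, 320.9]
eef_rot: [[0.998, 0.004, -0.069], [0.069, -0.001, 0.998], [0.004, -1.0, -0.001]]
contact_force: [0.3, 0.1, -2.7]
gripper_width: 6.5
```

Run:
```python
from h import *
delta(624.8,-215.8,320)
```

```text
clk 12.5 p [433.8  -9.9 320.9] yaw_x 3.94 d tool mm [ 176.4    1.7 -218.5] F [ 0.3  0.1 -2.7] w 6.5
```

{"fn": "arm_command", "kwargs": {
  "commands": [
    [0.0,[0.015,0,-0.018],0],
    [0.0,[0.024,0,-0.03],0],
    [0.0,[0.024,0,-0.03],0],
    [0.0,[0.024,0,-0.03],0],
    [0.0,[0.024,0,-0.03],0],
    [0.0,[0.024,0,-0.03],0],
    [0.0,[0.024,0,-0.03],0],
    [0.0,[0.012,0,-0.015],0],
    [0.0,[0.005,0,-0.005],0],
    [0.0,[0,0,0],0]
  ]
}}

```text
clock: 13.5
eef_pos: [622.9, -215.7, 317.2]
eef_rot: [[0.998, -0.002, -0.063], [0.063, 0.001, 0.998], [-0.002, -1.0, 0.001]]
contact_force: [-0.4, 0.3, -1.7]
gripper_width: 7.0
```

Run:
```python
from h import *
delta(624.8,-215.8,320)
st=manip.get_state();w=manip.snapshot('wrist');save(w,'w9')
W=cloud(w,st)
M=(W[...,2]>160)&(W[...,2]<185)&(W[...,0]>560)&(W[...,0]<680)&(W[...,1]<-150)&(W[...,1]>-330)
P=W[M];print(len(P))
if len(P)>20:
    m=P.mean(0);u=np.linalg.svd(P-m,full_matrices=False)[2][0];print(m,u,P.min(0),P.max(0))
    T=P[P[:,2]>176];print('top pts',T.mean(0), 'bar at y=-216: x=',np.polyval(np.polyfit(T[:,1],T[:,0],1),-216), 'pred',627+(-216+248.7)*-.067)
t=manip.snapshot('top');save(t,'t9');s=manip.snapshot('side');save(s,'s9')
a=cv2.imread('pics/t9.png')[100:250,370:510];b=cv2.imread('pics/s9.png')[120:320,300:460]
cv2.imwrite('pics/p9.png',np.hstack([cv2.resize(a,(400,428)),cv2.resize(b,(342,428))]))
```

```text
clk 13.5 p [ 622.9 -215.7  317.2] yaw_x 3.64 d tool mm [ 1.8 -2.8 -0.2] F [-0.4  0.3 -1.7] w 7.0
2111
[ 625.05190724 -196.44517657  177.28967122] [ 0.05932982 -0.99823004  0.00409464] [ 615.44107527 -237.00796902  170.17823684] [ 635.32718469 -160.56291217  181.17511542]
top pts [ 625.13176514 -196.97569688  178.20581526] bar at y=-216: x= 626.3494088895076 pred 624.8091
```

View pics/w9.png

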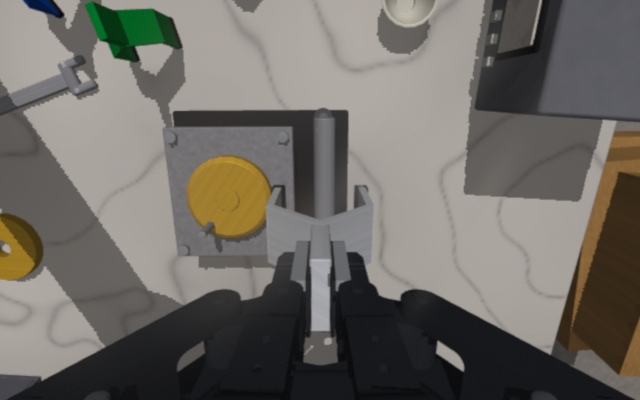

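View pics/p9.png

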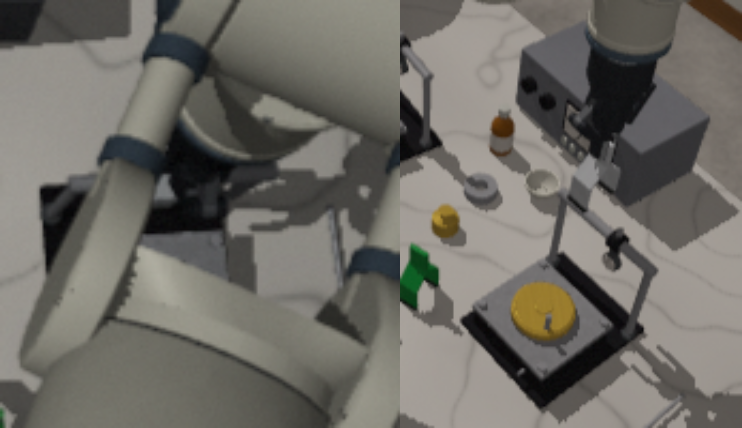

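The wrist view shows the bar at column 324 and the saddle's legs at 270 and 372 straddling it, with the gauge out of the way behind. I'll nudge +2.5 mm in x and lower.

{"fn": "arm_command", "kwargs": {
  "commands": [
    [0.0,[0.0025,0,0],0],
    [0.0,[0,0.012,0],0],
    [0.0,[0,0.02,0],0],
    [0.0,[0,0.02,0],0],
    [0.0,[0,0.016,0],0],
    [0.0,[0,0.008,0],0],
    [0.0,[0,0,0],0]
  ]
}}

```text
clock: 14.35
eef_pos: [625.0, -215.0, 241.7]
eef_rot: [[0.998, -0.002, -0.066], [0.066, 0.001, 0.998], [-0.002, -1.0, 0.001]]
contact_force: [-0.0, -0.9, -2.3]
gripper_width: 6.8
```

Run:
```python
from h import *
delta(625.7,-215.8,217.3)
st=manip.get_state();w=manip.snapshot('wrist');save(w,'w10')
s=manip.snapshot('side');save(s,'s10')
b=cv2.imread('pics/s10.png')[120:320,300:460]
cv2.imwrite('pics/p10.png',np.hstack([cv2.resize(cv2.imread('pics/w10.png'),(450,281)),cv2.resize(b[:,:],(342,281))]))
```

```text
clk 14.35 p [ 625.  -215.   241.7] yaw_x 3.8 d tool mm [ 0.7 24.4 -0.8] F [-0.  -0.9 -2.3] w 6.8
```

View pics/p10.png

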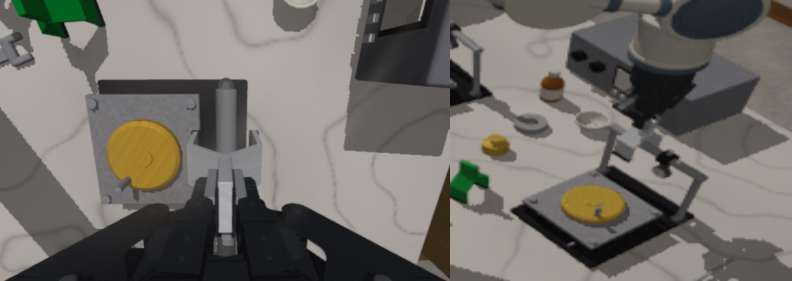

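The legs are astride the bar, centred, and clear of the gauge. Lowering slowly.

{"fn": "arm_command", "kwargs": {
  "commands": [
    [0.0,[0,0.006,0],0],
    [0.0,[0,0.006,0],0],
    [0.0,[0,0.006,0],0],
    [0.0,[0,0.003,0],0],
    [0.0,[0,0,0],0]
  ]
}}

```text
clock: 14.95
eef_pos: [625.4, -215.4, 221.4]
eef_rot: [[0.998, -0.001, -0.066], [0.066, 0.0, 0.998], [-0.001, -1.0, 0.0]]
contact_force: [0.3, -0.4, -1.6]
gripper_width: 6.8
```

{"fn": "arm_command", "kwargs": {
  "commands": [
    [0.0,[0,0.0015,0],0],
    [0.0,[0,0.001,0],0],
    [0.0,[0,0,0],0]
  ]
}}

```text
clock: 15.25
eef_pos: [625.6, -215.5, 219.5]
eef_rot: [[0.998, 0.0, -0.066], [0.066, -0.0, 0.998], [0.0, -1.0, -0.0]]
contact_force: [0.8, -0.1, -2.0]
gripper_width: 6.8
```

{"fn": "arm_command", "kwargs": {
  "commands": [
    [0.0,[0,0.0015,0],0],
    [0.0,[0,0.001,0],0],
    [0.0,[0,0,0],0]
  ]
}}

```text
clock: 15.55
eef_pos: [625.7, -215.5, 217.3]
eef_rot: [[0.998, 0.001, -0.066], [0.066, -0.0, 0.998], [0.0, -1.0, -0.0]]
contact_force: [-1.2, 0.9, 1.8]
gripper_width: 6.8
```

{"fn": "arm_command", "kwargs": {
  "commands": [
    [0.0,[0,0.001,0],0],
    [0.0,[0,0,0],0]
  ]
}}

```text
clock: 15.75
eef_pos: [625.8, -215.6, 217.2]
eef_rot: [[0.998, 0.001, -0.066], [0.066, -0.001, 0.998], [0.001, -1.0, -0.001]]
contact_force: [-4.6, 2.8, 13.6]
gripper_width: 6.8
```

Contact came at TCP z 217.2, against the 217.3 expected when seated. Releasing gently.

{"fn": "arm_command", "kwargs": {
  "commands": [
    [0.1,[0,0,0],0],
    [0.16,[0,0,0],0],
    [0.25,[0,0,0],0],
    [0.35,[0,0,0],0],
    [0.35,[0,0,0],0],
    [0.35,[0,0,0],0]
  ]
}}

```text
clock: 16.35
eef_pos: [625.6, -215.5, 216.0]
eef_rot: [[0.998, -0.0, -0.066], [0.066, 0.0, 0.998], [-0.0, -1.0, 0.0]]
contact_force: [-0.3, 0.0, 0.2]
gripper_width: 30.0
```

Run:
```python
from h import *
delta(625.7,-215.8,217.3)
w=manip.snapshot('wrist');save(w,'w11')
```

```text
clk 16.35 p [ 625.6 -215.5  216. ] yaw_x 3.79 d tool mm [ 0.1 -1.3 -0.3] F [-0.3  0.   0.2] w 30.0
```

View pics/w11.png

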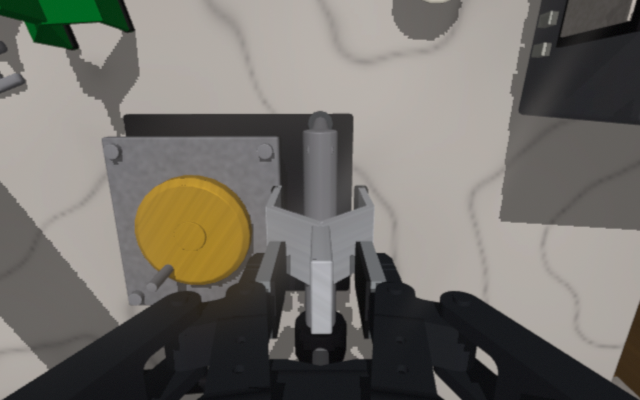

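The saddle hangs upright, the fingers are clear on both sides of the fin, and the gauge (320,335) is untouched. I'll retreat straight up and then clear of the top view.

{"fn": "arm_command", "kwargs": {
  "commands": [
    [0.35,[0,-0.015,0],0],
    [0.35,[0,-0.03,0],0],
    [0.35,[0,-0.04,0],0],
    [0.35,[0,-0.04,0],0],
    [0.35,[-0.03,-0.01,0.03],0],
    [0.35,[-0.035,0,0.045],0],
    [0.35,[-0.035,0,0.045],0],
    [0.35,[-0.035,0,0.045],0],
    [0.35,[0,0,0.045],0],
    [0.35,[0,0,0],0]
  ]
}}

```text
clock: 17.4
eef_pos: [489.6, -26.6, 351.6]
eef_rot: [[0.998, 0.001, -0.069], [0.069, 0.001, 0.998], [0.001, -1.0, 0.001]]
contact_force: [0.6, 0.2, -0.7]
gripper_width: 29.8
```

Run:
```python
from h import *
t=manip.snapshot('top');save(t,'t12');s=manip.snapshot('side');save(s,'s12')
print([(round(d['p'],2),d['position'],ray(t,d['position'],108)) for d in manip.landmark_of('pin_a',t)])
W=cloud(t);V=cloud(s)
x=np.array([.998,.067]);y=np.array([-.067,.998])
for X in(W,V):
    P=X.reshape(-1,3);P=P[np.isfinite(P[:,0])];d=P[:,:2]-[627.3,-248.7];lx=d@x;ly=d@y
    m=(abs(lx)<40)&(ly>5)&(ly<68)&(P[:,2]>205)&(P[:,2]<235)
    print('fin local',m.sum(),lx[m].mean(),ly[m].mean(),P[m][:,2].max(),cv2.minAreaRect(np.c_[lx,ly][m].astype(np.float32)))
a=cv2.imread('pics/t12.png')[120:285,180:510];b=cv2.imread('pics/s12.png')[120:340,200:460]
cv2.imwrite('pics/p12.png',cv2.resize(a,(800,400)));cv2.imwrite('pics/q12.png',cv2.resize(b,(700,592)))
```

```text
[(0.98, [439.0, 210.9], array([ 513.90898221, -284.48938305,  108.        ])), (0.84, [219.5, 211.3], array([510.71821181, 271.56916616, 108.        ])), (0.5, [415.8, 162.9], array([ 637.04273912, -227.95939827,  108.        ]))]
fin local 65 0.1996864255104821 32.72834808200217 222.59005153693806 ((1.0353140830993652, 32.867774963378906), (29.26568031311035, 8.464015007019043), 88.41407775878906)
fin local 57 -1.6423322627879051 30.053973708733757 222.97013058881714 ((-0.5291070938110352, 30.933406829833984), (31.031532287597656, 9.834123611450195), 87.46954345703125)
```

View pics/p12.png

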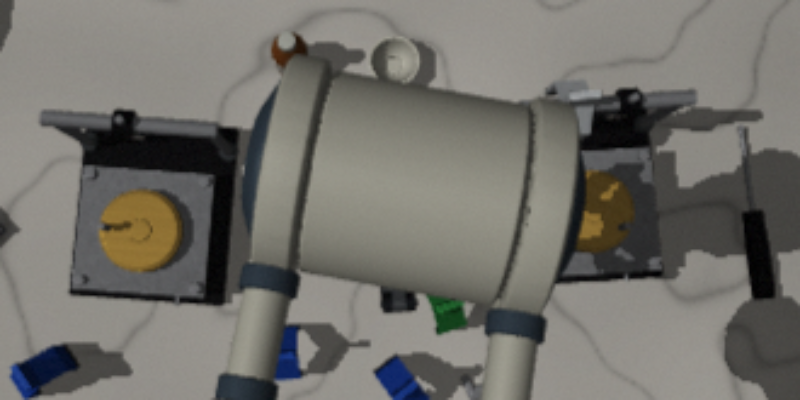

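View pics/q12.png

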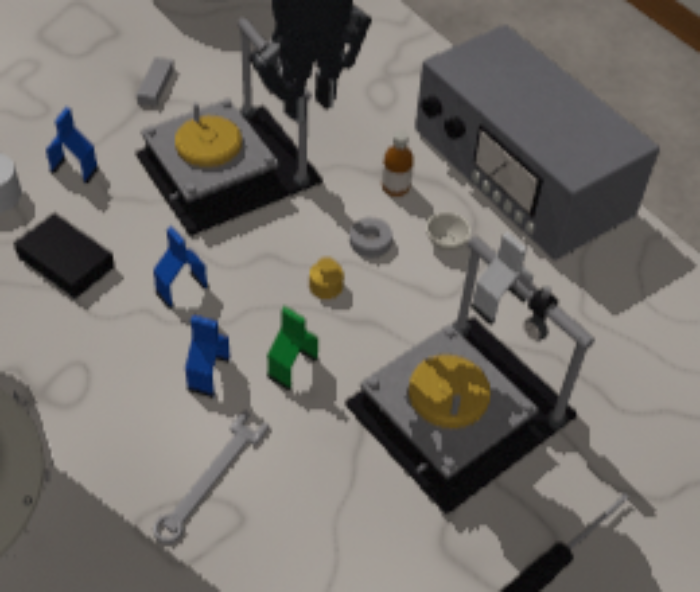

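The saddle's fin is at bar-local (≈0, +32) with its top at about 221 mm (220 expected), aligned within 3° and clear of the gauge. R's pin has stayed at (514,-284) since the push, so it binds. L coasted well past half a turn. All bystanders look unmoved. Handing in.

Run:
```python
from cell import manip
print(manip.finish_job())
```

```text
the job is handed in; nothing more can be done
None
```

The saddle is hanging on the bar of the right-hand stand (at y ≈ -256 mm), which is the one that binds. I handed the job in at about 17.5 s; no verdict is reported.

- **Which stand binds:** After one push, the left-hand stand's pulley (at y ≈ +233 mm) coasted for several seconds and turned well over half a turn, so it is sound. The right-hand stand's pin stopped dead after about 33 mm and has stayed at (514, -284) mm since.
- **Saddle:** I took the silver saddle by its fin and lowered it on. Contact came with the tool at 217.2 mm, against the 217.3 mm expected when seated. It hangs about 32 mm from the bar's middle on the side away from the gauge, with its ridge within about 3° of the bar. The fin top reads about 222 mm, against 220 mm expected.
- **Clearances:** The pictures show the saddle and gripper clear of the dial gauges. The bystanders in view look unmoved, but I did not measure them individually. The arm ended clear of everything.
- **Unexpected force:** The wrist force reached about 75 N at the end of the push on the binding pin, which only the fingers pressed; the wrist limit is 120 N. I think the push had turned mostly radial by then.
- **Camera disagreement:** Position readings differed between cameras by about 2 mm, well inside the tolerances.

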